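# Hold the shutter key switch turned

### The arm

A 7-joint arm with a two-finger parallel gripper is mounted at the origin on the work surface. World frame = base frame: x ahead of the robot, y to its left, z up, the work surface at z = 0. Lengths are in m, angles in rad, forces in N, time in s.
With the tool pointing down it reaches from about 0.4 to 0.875 m from the base axis. Payload 19.3 kg.
Tool frame: the origin (TCP) lies midway between the tips of the shut fingers; the grasp point (between the pads) lies 19 mm behind it; x points along the fingers, y is the direction in which the jaws open and shut, and the axes are right-handed (so a half turn about x gives the same grasp; the last joint's range is limited). The gripper opens to 85 mm and grips with 20 to 120 N. Pads are 22 mm wide; open, the fingers measure 114 mm over their backs; the gripper's body (76 mm by 85 mm) begins 54 mm behind the grasp point. The pads swing forward as they close: fully open they stand 13 mm farther back than shut.
Start: joints at [-1.227, 0.521, -0.036, 1.599, 0.021, 1.021, -0.113], TCP at [0.251, 0.572, 0.231] pointing down, gripper open.
Joint ranges: [-2.91, 2.91], [-0.3, 2.13], [-1.5, 1.42], [0.17, 2.43], [-1.26, 4.41], [0.16, 1.93], [-2.52, 2.52]. Speed limits (rad/s): [1.89, 1.89, 2.39, 2.39, 3.01, 3.01, 3.01].

### API

Orientations are given as [roll, pitch, yaw] about the fixed x, y, z axes, in that order (R = Rz(yaw) Ry(pitch) Rx(roll)).
In Python, from workcell import telemetry, vision, workorder gives the robot as it stands. The module is installed in compiled form; this text tells all that it offers.
- The arm moves only by the tool play_rows, never from a script. Its argument "deltas" is a list of rows, each a list of 7 numbers: the shift along the world's x, y, z in mm, then the turn, a rotation vector about the world's x, y, z in degrees, then the finger opening in mm, from 0 to 85.4. In form: [[x, y, z, wx, wy, wz, jaw], ...]. A call has 1 to 8 rows; each row shifts and turns the commanded pose from where the row before left it; what a row does not reach is not made up. A row lasts 1/8 s, in which the tool goes at most 62.5 mm and 10.7 degrees, less where a joint would pass 70% of its speed; a pose out of reach is approached as far as the arm can. A call with a gripper value outside its range is refused whole. The fingers move at their own pace and stop on an object; "grip_force" is the grip in N (left out, the last holds). Time passes only in rows, so rows that do not move let the fingers close. It gives the time, the measured TCP pose, the force and the opening at its end, in the units of the state.
- telemetry.observe(): the state, without advancing time (a new reading comes with each control period).
- vision.grab_frame(name): name is "scene" or "top" or "wrist"; returns the picture (480x640x3 uint8, red, green, blue); there is no depth.
- vision.camera_info(name): a dict with "mtx" (3x3 intrinsics, pixels), "rvec" (rotation vector, rad) and "tvec" (3), from world to camera coordinates, as OpenCV has them. Camera axes: x right, y down, z forward; pixel columns grow to the right and rows downward; lengths in m; the calibration is good to about 2 mm. A picture is of the moment at which its call begins: read the wrist's pose just before it. camera_info takes no time and is no camera call; for the wrist camera it gives the pose at the moment of the call.
- workorder.job_done(): hands the job in, once; it reports no verdict.
The state is a dict: "clock": time; "qpos": joint angles; "qd": joint speeds; "joint_efforts": joint torques, N m; "position": TCP position; "tool_rot": TCP orientation; "force": force on the tool from outside, world axes, zero at the start; "moment": the same for the moment, N m; "grip_width": finger opening in m.
Only numpy, scipy, OpenCV 4.12 (cv2) and the standard library are available. Lean on these libraries where they do the work, as an engineer would, in place of code of your own. Each camera call takes 0.05 s, during which the arm holds its last target. There are 200 camera calls.

### The job

Take the blue-headed key out of the wooden key block, push it fully home in the key switch on the grey control box, jiggling it past the sticky pins as needed rather than ramming it, and turn it a quarter turn clockwise against its spring. Finish while still gripping the key and holding it turned, because the shutter only runs as long as the key is held. Do not press the red stop button, and leave the other two keys, the abrasive roll and the grinding disc where they are.

Things in the scene. Friction and masses are not known exactly. Their poses are not given: they have to be found in the camera images.
- key_blue: The key to use, standing loose in the block, blade down. Blue head 28 wide x 12 thick x 34 tall (6 to 40 above the origin), black shoulder 20 x 9 x 6 (0 to 6), steel blade below. Origin: centre of the shoulder's underside, on the blade's axis; z up through the head, x along the width, y through the thickness. Symmetric: fits either way round. 30 g. Pinch the head's flat faces, across the 12 mm.
- key_tip (a point): Tip of the blue key's blade, 34 mm below its origin on the blade's axis; axes as the key. The blade is 9 mm wide (x) x 4 mm thick (y); its last 3.5 mm taper to a 2.4 x 2 mm point.
- key_red: Another key, same shape as the blue one but with a red head; it stands in another slot of the block. Leave it there.
- key_yellow: Another key, same shape as the blue one but with a yellow head; it stands in another slot of the block. Leave it there.
- key_block: Fixed wooden block 60 x 180 x 46 mm (x, y, z), origin under its centre. Three slots in its top, 42 mm deep, 7 mm (x) by 12 mm (y), in a row along its y at -55, 0 and +55 mm; each holds a key, its shoulder on the block's top and its width along the block's y. Which key is in which slot varies.
- station: Fixed grey control box of the roller shutter, 90 x 180 x 70 mm (x, y, z), origin under its centre, z up. On its top: the key switch (blue ring, aluminium bezel, brass plug) 52 mm towards its +y end, the red stop button 52 mm towards its -y end (its top 22 mm above the box top), and two pilot lamps 13 mm high between them.
- lock_mouth (a point): Centre of the keyway's mouth, on the plug's axis and flat brass face, 73 mm above the bench, level with the bezel. Axes as the box: z up; at rest the slot runs along x. Slot 10.8 mm (x) by 5.4 mm (y), countersunk 2.2 mm all round, 37 mm deep. Key fully home: shoulder on the face, key origin at this point. Three sprung sticky pins, 10, 17 and 24 mm down, drag on the blade; see plug.
- plug (a joint): Turn of the lock plug, rad: 0 at rest, positive clockwise seen from above, stops at +1.571 and -1.571. A spring centres it from either side (0.1 N m per rad). The blade has some 7 degrees of play in the slot. Switch made from 1.3 rad on. Pushing straight past each pin takes some 10 to 30 N; about half while jiggling the key a few degrees to and fro.
- stop_button (a joint): Travel of the red stop button, m: 0 up, 0.006 fully down. Not to be pressed.
- abrasive_roll: Loose dark roll of abrasive strip standing on end, 54 mm across, 50 mm high, 150 g, origin under its centre, on the robot's side of the work. Leave it.
- grinding_disc: Loose tan grinding disc lying flat, 115 mm across, 6 mm thick, with a 22 mm hole, origin under its centre, on the far side of the bench. Leave it.
Things that resemble listed ones, but are neither listed nor needed, are in the scene too. There is more than one size of the key_blue; the one meant has the size given above.

How it is judged:
On the way:
1. the blue key is fully home in the lock (shoulder within 4 mm of the face) with the plug still within 15 degrees of rest (distance between key_blue and lock_mouth below 0.004 m and angle between the z axis of key_blue and the z axis of lock_mouth, either way round below 0.12 rad and value of joint plug between -0.26 and 0.26 rad), for 0.1 s.
At the end, for the whole second after the job is handed in: The blue key, gripped by the fingers (over 3 N), is within 4 mm of fully home and 7 degrees of upright in the lock and held turned at least 75 degrees; the stop button is up, the other keys are within 15 mm and the roll and disc within 20 mm of their starts (distance between key_blue and lock_mouth below 0.004 m and angle between the z axis of key_blue and the z axis of lock_mouth, either way round below 0.12 rad and value of joint plug above 1.3 rad and velocity of joint plug below 0.3 rad/s and contact force between the fingers and key_blue above 3 N and value of joint stop_button below 0.003 m and distance of each of key_red, key_yellow from where it was at the start of the episode below 0.015 m and distance of each of abrasive_roll, grinding_disc from where it was at the start of the episode below 0.02 m); the arm keeps its last pose, push and grip.
It fails at once if the key is rammed: it presses on the lock with more than 60 N while the plug is not yet turned (contact force between key_blue and station above 60 N and value of joint plug between -0.26 and 0.26 rad).
It fails at once if the stop button is pressed more than 3 mm (value of joint stop_button above 0.003 m).
It fails at once if another key, the roll or the disc is shifted (keys over 15 mm, roll and disc over 20 mm) (distance of any of key_red, key_yellow from where it was at the start of the episode above 0.015 m or distance of any of abrasive_roll, grinding_disc from where it was at the start of the episode above 0.02 m).
It also fails if it takes over 58 s, if anything falls off the work surface, if the arm or the gripper's body presses on something with over 40 N, if the wrist force passes 120 N, or if a joint passes its speed limit or range.

## Working session

There is one attempt and no reset: what is moved stays moved. The work goes in short steps, Python scripts to look and compute and a tool call to move; the robot and the scene stay as the last step left them, time stands still between calls to the robot, and variables do not carry over. Pictures are saved under pics/ and viewed, about 8 in all and at most 12, crops included, and the job is handed in when it is done.

Besides the shell and the picture viewer there is one more tool, called after ">>>" in YAML: its name, and indented under it one key for each argument. play_rows: Moves the arm, as the interface text tells. Its arguments: {"type":"object","properties":{"deltas":{"type":"array","items":{"type":"array","items":{"type":"number"}}},"grip_force":{"type":"number"}},"required":["deltas"]}

```bash
mkdir -p pics; cat > h.py <<'E'
import numpy as np, cv2
from workcell import telemetry, vision, workorder
def grab(n,f):
    im=vision.grab_frame(n); cv2.imwrite(f'pics/{f}.png',im[:,:,::-1]); return im
def ray(n,uv,ci=None):
    c=ci or vision.camera_info(n); K=np.array(c['mtx'],float); R=cv2.Rodrigues(np.array(c['rvec'],float))[0]; t=np.array(c['tvec'],float).ravel()
    d=R.T@np.linalg.inv(K)@np.array([uv[0],uv[1],1.]); return -R.T@t,d
def onz(n,uv,z,ci=None):
    o,d=ray(n,uv,ci); return o+d*(z-o[2])/d[2]
def proj(n,P,ci=None):
    c=ci or vision.camera_info(n); return cv2.projectPoints(np.atleast_2d(np.array(P,float)),np.array(c['rvec'],float),np.array(c['tvec'],float),np.array(c['mtx'],float),None)[0].reshape(-1,2)
E
python3 - <<'E'
from h import *
import json
for n in('top','scene'): grab(n,n+'0')
import pickle
s=telemetry.observe(); print(s)
for n in('top','scene','wrist'):
    c=vision.camera_info(n); R=cv2.Rodrigues(np.array(c['rvec']))[0]; print(n,np.round(c['mtx'],1).tolist(),-R.T@np.ravel(c['tvec']))
E
```

```text
{'clock': 0.1, 'qpos': array([-1.22724783,  0.52193737, -0.03630905,  1.59996055,  0.02118697,
        1.02111887, -0.11281993]), 'qd': array([ 0.0006412 , -0.00203063, -0.00033579, -0.00186611, -0.00085276,
       -0.0021212 ,  0.00020382]), 'joint_efforts': array([ 2.95135171e-03, -9.28485847e+01,  1.98392473e+00, -3.70529616e+01,
        1.82328274e-02,  5.33243845e-03, -2.82636404e-05]), 'position': array([0.25119018, 0.57195791, 0.23079069]), 'tool_rot': array([-1.50143491,  1.5697567 , -1.91523689]), 'force': array([ 0.18502857, -0.24809863,  0.6071272 ]), 'moment': array([-0.02359433,  0.0280099 , -0.04096069]), 'grip_width': 0.08579461402970456}
top [[546.5, 0.0, 323.9], [0.0, 546.5, 238.3], [0.0, 0.0, 1.0]] [0.37092182 0.02284274 1.01928706]
scene [[554.2, 0.0, 319.5], [0.0, 554.2, 243.3], [0.0, 0.0, 1.0]] [0.92596183 0.33583428 0.74967753]
wrist [[390.4, 0.0, 315.9], [0.0, 390.4, 245.5], [0.0, 0.0, 1.0]] [0.18044332 0.60274819 0.37504075]
```

View pics/top0.png

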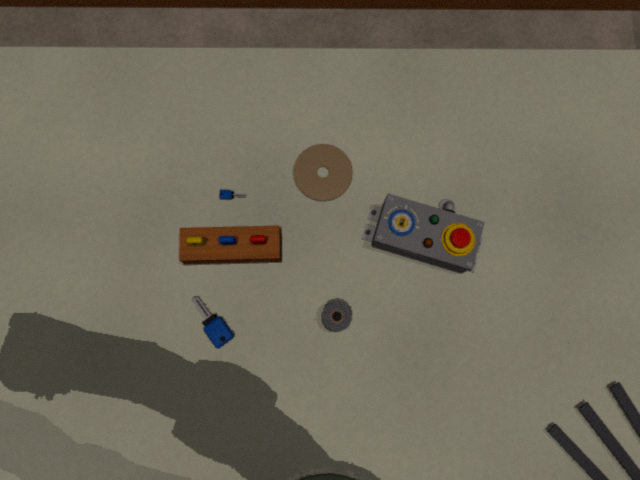

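View pics/scene0.png

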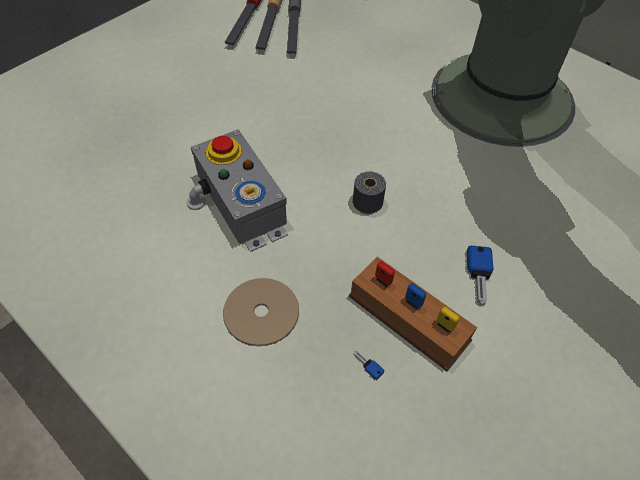

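The top view shows three blue-headed keys: in the block's middle slot (227,240), a small one lying at (227,195), and a large one lying at (217,330). The one in the block fits, because it is standing blade down in a slot. I'll confirm it and measure in enlarged crops.

```bash
python3 - <<'E'
import cv2,numpy as np
a=cv2.imread('pics/top0.png');b=cv2.imread('pics/scene0.png')
r=lambda im,x,y,w,h:cv2.resize(im[y:y+h,x:x+w],(400,300),interpolation=cv2.INTER_CUBIC)
# top block, top lock ; scene block, scene lock
o=np.vstack([np.hstack([r(a,175,205,112,84),r(a,360,185,128,96)]),np.hstack([r(b,345,252,136,102),r(b,205,150,100,75)])])
cv2.imwrite('pics/crop0.png',o)
E
```

```text
(no output)
```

View pics/crop0.png

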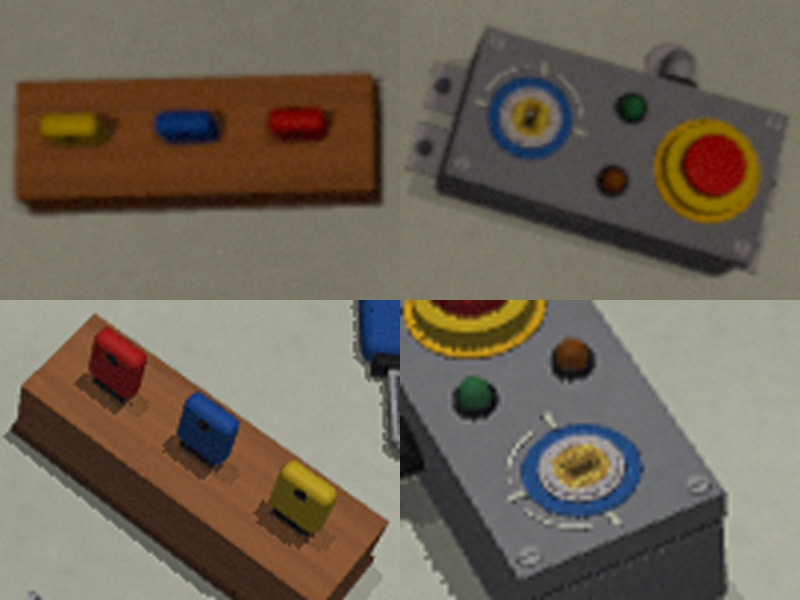

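The crop shows the blue head standing in the middle slot at about (227,239), the same size as its red and yellow neighbours, so it is key_blue. The lock's centre is near (402,222).

```bash
python3 - <<'E'
from h import *
for n in('top','scene'):
    im=cv2.imread(f'pics/{n}0.png'); hsv=cv2.cvtColor(im,cv2.COLOR_BGR2HSV)
    m=cv2.inRange(hsv,(100,130,50),(125,255,255)); k,l,st,c=cv2.connectedComponentsWithStats(m)
    for i in range(1,k):
        if st[i,4]>30:
            cnt=cv2.findContours((l==i).astype('uint8'),0,1)[0][0]
            e=cv2.fitEllipse(cnt)[0]; print(n,st[i],c[i].round(1),'ell',np.round(e,2),'z.072',onz(n,e,.072).round(4),'z.086',onz(n,c[i],.086).round(4),cv2.minAreaRect(cnt))
g=lambda x,y:(175+x/3.571,205+y/3.571)
b=[onz('top',g(*p),.046)[:2] for p in((17,83),(377,75),(380,193),(17,201))]
print('block',np.round(b,4),np.mean(b,0)); 
g=lambda x,y:(360+(x-400)/3.125,185+y/3.125)
b=np.array([onz('top',g(*p),.07)[:2] for p in((488,28),(787,118),(737,258),(440,180))]);print('box',b.round(4),b.mean(0))
for i,j in((0,1),(3,2),(0,3),(1,2)):
    d=b[j]-b[i];print(np.linalg.norm(d),np.degrees(np.arctan2(d[1],d[0])))
E
```

```text
top [220 190  12   9 101] [225.3 194.1] ell [225.29 194.07] z.072 [0.6236 0.1798 0.072 ] z.086 [0.6199 0.1774 0.086 ] ((225.5, 194.0), (8.0, 11.0), 90.0)
top [389 210  26  26 198] [401.2 222.2] ell [401.22 222.17] z.072 [ 0.5717 -0.133   0.072 ] z.086 [ 0.5687 -0.1306  0.086 ] ((401.5, 222.5), (25.0, 25.0), 90.0)
top [219 236  15   7  94] [226.1 239. ] ell [226.18 239.  ] z.072 [0.5423 0.1761 0.072 ] z.086 [0.5398 0.174  0.086 ] ((226.0, 239.0), (6.0, 14.0), 90.0)
top [204 317  29  31 521] [217.9 331.6] ell [218.06 331.87] z.072 [0.3816 0.1858 0.072 ] z.086 [0.3819 0.1837 0.086 ] ((218.06080627441406, 331.8851318359375), (25.923221588134766, 21.389564514160156), 54.462318420410156)
scene [235 181  30  23 224] [250.  192.7] ell [249.93 192.  ] z.072 [ 0.5723 -0.1338  0.072 ] z.086 [ 0.5805 -0.1229  0.086 ] ((249.5, 192.0), (22.0, 29.0), 90.0)
scene [467 246  26  27 589] [479.4 258.9] ell [479.35 259.23] z.072 [0.4277 0.206  0.072 ] z.086 [0.4374 0.2083 0.086 ] ((479.5, 259.0), (26.0, 25.0), 90.0)
scene [406 283  20  25 302] [415.3 295.1] ell [415.23 295.05] z.072 [0.5415 0.1741 0.072 ] z.086 [0.5494 0.1775 0.086 ] ((415.0337829589844, 294.95269775390625), (21.854557037353516, 16.39091682434082), 35.53767776489258)
scene [365 361  19  18 202] [373.9 369.4] ell [374.1  369.55] z.072 [0.6666 0.2028 0.072 ] z.086 [0.672  0.2053 0.086 ] ((374.2500305175781, 369.2500305175781), (16.26345443725586, 12.727920532226562), 45.0)
block [[0.567  0.2645]
 [0.5706 0.0825]
 [0.5101 0.0805]
 [0.5067 0.262 ]] [0.53858951 0.17239651]
box [[ 0.6239 -0.1115]
 [ 0.5707 -0.2812]
 [ 0.4903 -0.2482]
 [ 0.5354 -0.0819]] [ 0.55508747 -0.18066545]
0.17787179951809323 -107.42328201883728
0.17230394110473005 -105.15022792515772
0.09339491465760494 161.51189733631094
0.08686401596435135 157.66388321602574
```

```bash
cat >> h.py <<'E'
from scipy.spatial.transform import Rotation as Ro
def st():
    s=telemetry.observe(); R=Ro.from_euler('xyz',s['tool_rot']).as_matrix()
    print('t',round(s['clock'],2),'p',(s['position']*1e3).round(1),'x',R[:,0].round(3),'y',R[:,1].round(3),'jawyaw',np.degrees(np.arctan2(R[1,1],R[0,1])).round(2),'q',s['qpos'].round(2),'F',s['force'].round(1),'M',s['moment'].round(2),'w',round(s['grip_width']*1e3,1))
    return s,R
E
python3 -c "
from h import *
st()"
```

```text
t 0.1 p [251.2 572.  230.8] x [-0.    -0.001 -1.   ] y [ 0.402  0.916 -0.001] jawyaw 66.29 q [-1.23  0.52 -0.04  1.6   0.02  1.02 -0.11] F [ 0.2 -0.2  0.6] M [-0.02  0.03 -0.04] w 85.8
```

>>> play_rows:
  deltas:
    - [18, -25, 0, 0, 0, -4.1, 60]
    - [18, -25, 0, 0, 0, -4.1, 60]
    - [18, -25, 0, 0, 0, -4.1, 60]
    - [18, -25, 0, 0, 0, -4.1, 60]
    - [18, -25, 0, 0, 0, -4.1, 60]
    - [18, -25, 0, 0, 0, -4.1, 60]
    - [18, -25, 0, 0, 0, -4.1, 60]
    - [18, -25, 0, 0, 0, -4.1, 60]

```text
clock: 1.1
position: [0.3965, 0.3705, 0.2313]
tool_rot: [1.81, 1.571, 0.819]
force: [0.5, 0.4, -0.9]
grip_width: 0.0597
```

>>> play_rows:
  deltas:
    - [18, -25, 0, 0, 0, -4.1, 60]
    - [18, -25, 0, 0, 0, -4.1, 60]
    - [18, -25, 0, 0, 0, -4.1, 60]
    - [18, -25, 0, 0, 0, -4.1, 60]
    - [18, -25, 0, 0, 0, -4.1, 60]
    - [18, -25, 0, 0, 0, -4.1, 60]
    - [18, -25, 0, 0, 0, -4.1, 60]
    - [18, -25, 0, 0, 0, -4.1, 60]

```text
clock: 2.1
position: [0.5402, 0.1704, 0.2313]
tool_rot: [1.668, 1.571, 0.104]
force: [-0.4, 0.3, -0.4]
grip_width: 0.0599
```

```bash
python3 -c "
from h import *
st(); ci=vision.camera_info('wrist'); im=grab('wrist','w1'); import pickle; pickle.dump(ci,open('w1.pkl','wb'))
print(proj('wrist',[[.54,.174,.086],[.54,.174,.052]],ci))"
```

```text
t 2.1 p [540.2 170.4 231.3] x [ 0.  0. -1.] y [1.    0.007 0.   ] jawyaw 0.42 q [-0.65  0.45  0.33  1.77 -0.17  0.95 -0.24] F [-0.4  0.3 -0.4] M [ 0.03  0.01 -0.05] w 59.9
[[315.7155902  222.97526413]
 [315.72231285 213.1223267 ]]
```

View pics/w1.png

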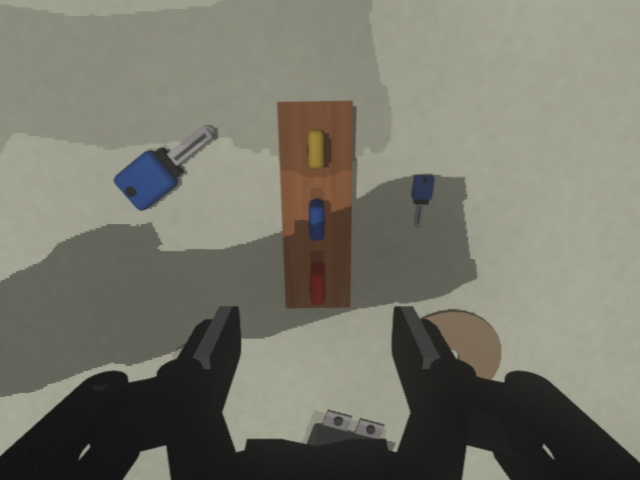

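The wrist view shows the blue key in the middle slot at about (316,219), with yellow at (316,149) and red at (317,284).

```bash
python3 - <<'E'
from h import *
import pickle; ci=pickle.load(open('w1.pkl','rb'))
hsv=cv2.cvtColor(cv2.imread('pics/w1.png'),cv2.COLOR_BGR2HSV)
for nm,h0,h1 in(('b',100,130),('y',22,35),('r',0,5),('r2',170,180)):
    m=cv2.inRange(hsv,(h0,150,30),(h1,255,255)); m[:,:280]=0;m[:,355:]=0;m[320:]=0
    k,l,s,c=cv2.connectedComponentsWithStats(m)
    for i in range(1,k):
        if s[i,4]>40: x,y,w,h,a=s[i]; print(nm,s[i],c[i].round(1),[onz('wrist',p,.086,ci).round(4)[:2] for p in((x-.5,y-.5),(x+w-.5,y+h-.5))],onz('wrist',c[i],.080,ci).round(4))
# block edges in wrist
b=[onz('wrist',p,.046,ci)[:2] for p in((278,102),(352,101),(350,307),(287,307))];print(np.round(b,4))
E
```

```text
b [311 212  10  12  64] [316.  217.7] [array([0.536 , 0.1829]), array([0.5437, 0.1736])] [0.5402 0.1767 0.08  ]
y [308 131  15  38 492] [315.  149.4] [array([0.5336, 0.2417]), array([0.5446, 0.2151])] [0.539  0.2283 0.08  ]
r [311 271  14  33 367] [317.2 287.7] [array([0.5362, 0.1351]), array([0.5477, 0.1064])] [0.5417 0.1178 0.08  ]
[[0.5094 0.2624]
 [0.568  0.2637]
 [0.5726 0.0836]
 [0.514  0.0831]]
```

>>> play_rows:
  deltas:
    - [0.5, 3.2, -20, 0, 0, 1, 50]
    - [0, 0, -30, 0, 0, 0, 50]
    - [0, 0, -30, 0, 0, 0, 50]
    - [0, 0, -30, 0, 0, 0, 50]
    - [0, 0, -30, 0, 0, 0, 50]
    - [0, 0, -24, 0, 0, 0, 50]
    - [0, 0, -15, 0, 0, 0, 50]
    - [0, 0, 0, 0, 0, 0, 50]

```text
clock: 3.15
position: [0.5396, 0.1749, 0.0517]
tool_rot: [-1.07, 1.57, -2.612]
force: [0.7, -0.9, -0.6]
grip_width: 0.0496
```

>>> play_rows:
  deltas:
    - [0, 0, 0, 0, 0, 0, 5]
    - [0, 0, 0, 0, 0, 0, 5]
    - [0, 0, 0, 0, 0, 0, 5]
    - [0, 0, 0, 0, 0, 0, 5]
    - [0, 0, 0, 0, 0, 0, 5]
    - [0, 0, 0, 0, 0, 0, 5]
  grip_force: 60

```text
clock: 3.9
position: [0.5403, 0.1756, 0.0532]
tool_rot: [2.015, 1.569, 0.473]
force: [-0.9, -0.7, 7.1]
grip_width: 0.0111
```

```bash
python3 -c "
from h import *
st()"
```

```text
t 3.9 p [540.3 175.6  53.2] x [ 0.001  0.001 -1.   ] y [1.    0.029 0.001] jawyaw 1.69 q [-0.58  0.7   0.23  1.89 -0.27  0.58 -0.15] F [-0.9 -0.7  7.1] M [-0.08  0.28 -0.01] w 11.1
```

>>> play_rows:
  deltas:
    - [0, 0, 4, 0, 0, 0, 5]
    - [0, 0, 10, 0, 0, 0, 5]
    - [0, 0, 15, 0, 0, 0, 5]
    - [0, 0, 15, 0, 0, 0, 5]
    - [0, 0, 15, 0, 0, 0, 5]
    - [0, 0, 20, 0, 0, 0, 5]
    - [0, 0, 20, 0, 0, 0, 5]
    - [0, 0, 11, 0, 0, 0, 5]

```text
clock: 4.9
position: [0.5401, 0.1756, 0.1638]
tool_rot: [2.028, 1.569, 0.487]
force: [-0.6, 0.3, -0.5]
grip_width: 0.011
```

```bash
python3 -c "
from h import *
st()"
```

```text
t 4.9 p [540.1 175.6 163.8] x [ 0.001  0.001 -1.   ] y [1.    0.029 0.001] jawyaw 1.69 q [-0.63  0.53  0.3   1.83 -0.21  0.81 -0.2 ] F [-0.6  0.3 -0.5] M [-0.01  0.05 -0.04] w 11.0
```

>>> play_rows:
  deltas:
    - [2.6, -25, 0, 0, 0, 6, 5]
    - [2.6, -25, 0, 0, 0, 6, 5]
    - [2.6, -25, 0, 0, 0, 6, 5]
    - [2.6, -25, 0, 0, 0, 6, 5]
    - [2.6, -25, 0, 0, 0, 6, 5]
    - [2.6, -25, 0, 0, 0, 6, 5]
    - [2.6, -25, 0, 0, 0, 6, 5]
    - [2.6, -25, 0, 0, 0, 6, 5]

```text
clock: 5.9
position: [0.5605, -0.0255, 0.1624]
tool_rot: [-1.921, 1.57, -2.621]
force: [0.0, -0.3, -0.0]
grip_width: 0.0111
```

>>> play_rows:
  deltas:
    - [2.6, -25, 0, 0, 0, 6, 5]
    - [2.6, -25, 0, 0, 0, 6, 5]
    - [2.6, -25, 0, 0, 0, 6, 5]
    - [2.6, -25, 0, 0, 0, 6, 5]
    - [1, -10, 0, 0, 0, 0, 5]
    - [0, 0, 0, 0, 0, 0, 5]

```text
clock: 6.65
position: [0.5719, -0.1347, 0.1622]
tool_rot: [-3.077, 1.57, 2.918]
force: [-0.1, 0.8, -0.2]
grip_width: 0.0108
```

```bash
python3 - <<'E'
from h import *
import pickle
st(); ci=vision.camera_info('wrist'); im=grab('wrist','w2'); t=grab('top','t2'); s=grab('scene','s2'); pickle.dump(ci,open('w2.pkl','wb'))
M=[.572,-.1335,.073]
print(proj('wrist',[M],ci),proj('top',[M]),proj('scene',[M]))
r=lambda im,x,y,w,h:cv2.resize(im[y:y+h,x:x+w],(400,300),interpolation=cv2.INTER_CUBIC)
u=proj('wrist',[M],ci)[0].astype(int); v=proj('scene',[M])[0].astype(int); w=proj('top',[M])[0].astype(int)
o=np.vstack([np.hstack([cv2.resize(im,(400,300)),r(im,max(0,min(u[0]-80,480)),max(0,min(u[1]-60,360)),160,120)]),np.hstack([r(s,v[0]-60,v[1]-60,120,90),r(t,w[0]-60,w[1]-45,120,90)])])
cv2.imwrite('pics/crop2.png',o[:,:,::-1])
E
```

```text
t 6.65 p [ 571.9 -134.7  162.2] x [-0.  0. -1.] y [ 0.284  0.959 -0.   ] jawyaw 73.51 q [ 0.14  0.54 -0.02  1.77  0.01  0.83  1.4 ] F [-0.1  0.8 -0.2] M [ 0.02  0.03 -0.  ] w 10.8
[[317.78354764 250.32397147]] [[401.57145092 221.88433687]] [[250.12845298 191.59669181]]
```

View pics/crop2.png

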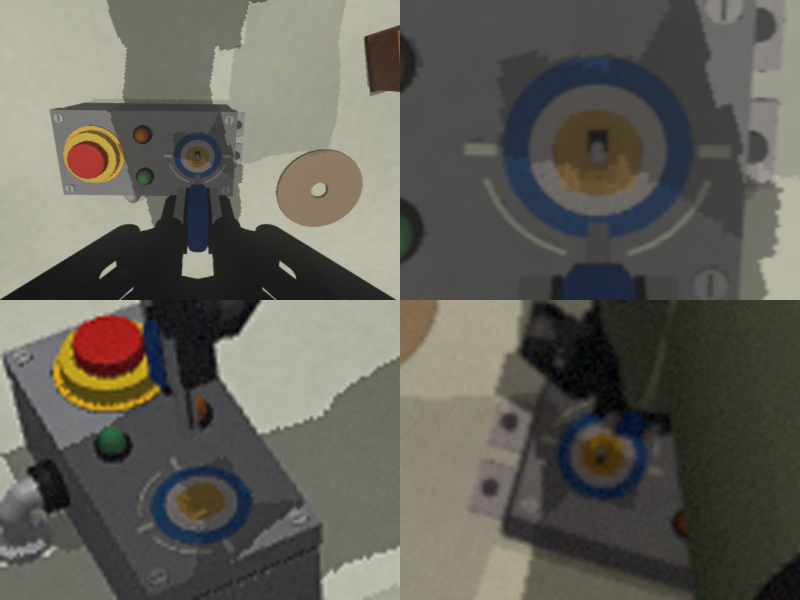

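```bash
python3 - <<'E'
from h import *
import pickle; ci=pickle.load(open('w2.pkl','rb'))
im=cv2.imread('pics/w2.png'); hsv=cv2.cvtColor(im,cv2.COLOR_BGR2HSV)
m=cv2.inRange(hsv,(98,100,30),(125,255,255)); k,l,s,c=cv2.connectedComponentsWithStats(m)
for i in range(1,k):
    if s[i,4]>200:
        cnt=cv2.findContours((l==i).astype('uint8'),0,1)[0][0];cnt=cnt[cnt[:,0,1]<280]
        if len(cnt)<20: continue
        e=cv2.fitEllipse(cnt);print(s[i],e,onz('wrist',e[0],.072,ci))
        print('circ',cv2.minEnclosingCircle(cnt))
a=cv2.resize(im[220:280,276:356],(800,600),interpolation=cv2.INTER_CUBIC); a=cv2.convertScaleAbs(a,alpha=1.7)
p1=a; 
cv2.imwrite('pics/crop3.png',p1)
p=[.572,-.1347]
for z in(.13,.122,.115):print(z,proj('wrist',[[*p,z]],ci))
E
```

```text
[ 279  213   74   72 1725] ((315.4114990234375, 247.68910217285156), (68.717041015625, 73.86967468261719), 91.0708999633789) [ 0.57021381 -0.13452911  0.072     ]
circ ((315.4587097167969, 248.7431182861328), 36.99181365966797)
0.13 [[316.13298168 287.34645449]]
0.122 [[316.10228466 281.02068253]]
0.115 [[316.07729053 275.87011231]]
```

View pics/crop3.png

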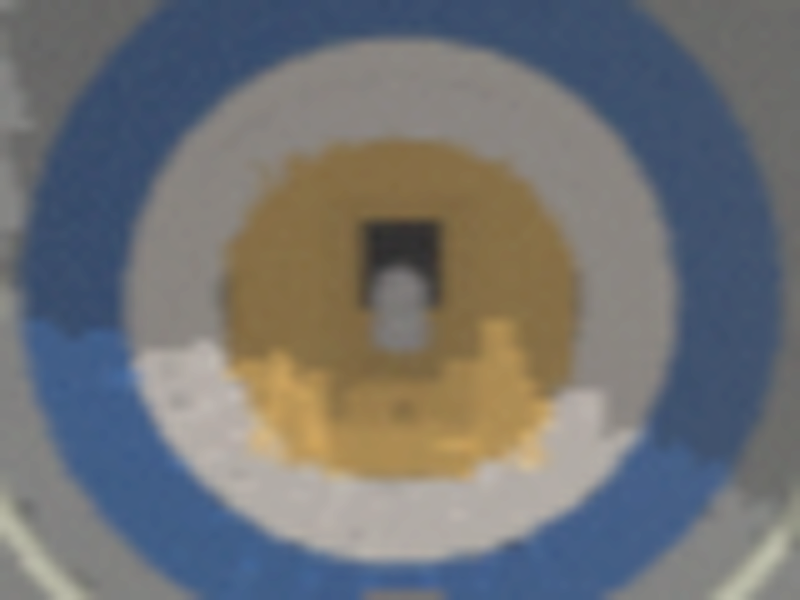

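The wrist crop shows the blade tip at about (316,280), lined up sideways with the keyway centre at (315.7,250). I'll descend to just above the face and measure again along the key's width.

>>> play_rows:
  deltas:
    - [0, 0, -10, 0, 0, 0, 5]
    - [0, 0, -10, 0, 0, 0, 5]
    - [0, 0, -10, 0, 0, 0, 5]
    - [0, 0, -8, 0, 0, 0, 5]
    - [0, 0, 0, 0, 0, 0, 5]

```text
clock: 7.42
position: [0.5716, -0.1345, 0.1235]
tool_rot: [-2.994, 1.57, 3.005]
force: [0.0, -0.1, -0.3]
grip_width: 0.0111
```

```bash
python3 - <<'E'
from h import *
import pickle
s,R=st(); ci=vision.camera_info('wrist'); im=grab('wrist','w3'); sc=grab('scene','s3'); pickle.dump(ci,open('w3.pkl','wb'))
P=s['position']; 
print('under tcp',proj('wrist',[[P[0],P[1],z] for z in(.073,.083)],ci).round(1),proj('scene',[[P[0],P[1],z] for z in(.073,.083)]).round(1))
u=proj('wrist',[[P[0],P[1],.073]],ci)[0].astype(int);v=proj('scene',[[P[0],P[1],.083]])[0].astype(int);print(u,v)
a=cv2.resize(im[u[1]-50:u[1]+50,u[0]-33:u[0]+34],(402,600),interpolation=cv2.INTER_CUBIC)
b=cv2.resize(sc[v[1]-30:v[1]+30,v[0]-20:v[0]+20],(400,600),interpolation=cv2.INTER_CUBIC)
cv2.imwrite('pics/crop4.png',cv2.convertScaleAbs(np.hstack([a,b])[:,:800,::-1],alpha=1.6))
E
```

```text
t 7.42 p [ 571.6 -134.5  123.5] x [-0.001  0.    -1.   ] y [ 0.281  0.96  -0.   ] jawyaw 73.69 q [ 0.14  0.6  -0.02  1.79  0.02  0.75  1.4 ] F [ 0.  -0.1 -0.3] M [ 0.01 -0.02  0.03] w 11.1
under tcp [[316.1 273.4]
 [316.1 280.6]] [[249.9 191.1]
 [249.3 187. ]]
[316 273] [249 187]
```

View pics/crop4.png

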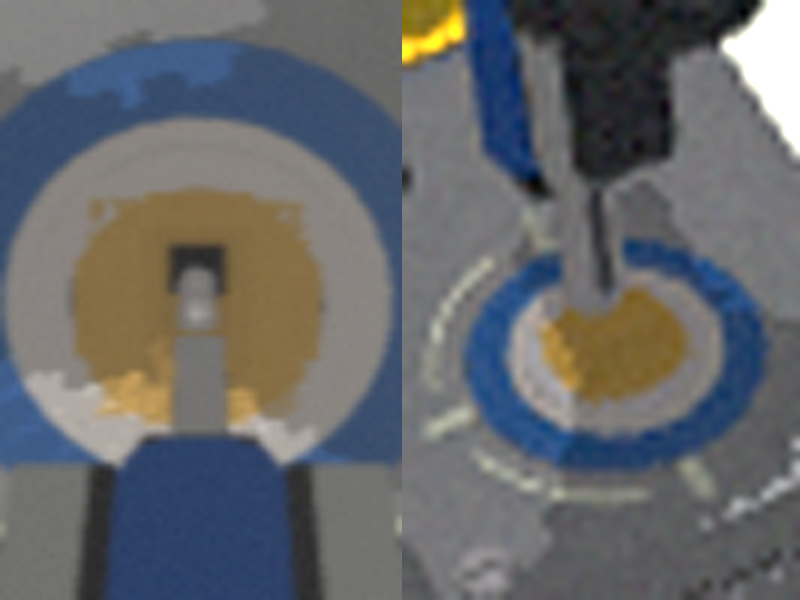

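```bash
python3 - <<'E'
from h import *
print('tip',onz('scene',(247.5,187.7),.083),'bez',onz('scene',(249.8,191),.073))
import pickle; ci=pickle.load(open('w3.pkl','rb'))
g=lambda x,y:(283+x/6-.5,223+y/6-.5)
for p in((198,306),(198,300)):print('bez w',onz('wrist',g(*p),.073,ci))
q=np.array([.5716+.0019-.0043,-.1345-.0006+.0013])  # edge facing camera, 4.5mm
print('edge end px 335 ->',onz('wrist',g(198,335),.0865,ci), 'nominal no-offset',[.5716-.0043,-.1345+.0013])
E
```

```text
tip [ 0.57458552 -0.13550629  0.083     ] bez [ 0.57150908 -0.1347982   0.073     ]
bez w [ 0.5716245  -0.13483244  0.073     ]
bez w [ 0.57107373 -0.13467148  0.073     ]
edge end px 335 -> [ 0.56898652 -0.13406493  0.0865    ] nominal no-offset [0.5673, -0.1332]
```

>>> play_rows:
  deltas:
    - [-2.1, 0.6, 0, 0, 0, 0, 5]
    - [0, 0, -3, 0, 0, 0, 5]
    - [0, 0, -3, 0, 0, 0, 5]
    - [0, 0, -3, 0, 0, 0, 5]
    - [0, 0, -3, 0, 0, 0, 5]
    - [0, 0, -2, 0, 0, 0, 5]
    - [0, 0, 0, 0, 0, 0, 5]
  grip_force: 80

```text
clock: 8.4
position: [0.5698, -0.134, 0.1101]
tool_rot: [-2.907, 1.571, 3.091]
force: [-0.4, -0.6, 0.5]
grip_width: 0.0107
```

```bash
python3 -c "
from h import *
st()"
```

```text
t 8.4 p [ 569.8 -134.   110.1] x [-0.  0. -1.] y [ 0.281  0.96  -0.   ] jawyaw 73.69 q [ 0.14  0.61 -0.02  1.81  0.02  0.72  1.4 ] F [-0.4 -0.6  0.5] M [ 0.01  0.04 -0.03] w 10.7
```

>>> play_rows:
  deltas:
    - [0, 0, -2, 0, 0, 0, 5]
    - [0, 0, -2, 0, 0, 0, 5]
    - [0, 0, -1, 0, 0, 3, 5]
    - [0, 0, -1, 0, 0, -6, 5]
    - [0, 0, -1, 0, 0, 6, 5]
    - [0, 0, -1, 0, 0, -6, 5]
    - [0, 0, -1, 0, 0, 6, 5]
    - [0, 0, -1, 0, 0, -3, 5]

```text
clock: 9.4
position: [0.5697, -0.1338, 0.1004]
tool_rot: [2.611, 1.57, 2.327]
force: [-4.6, 2.8, 3.2]
grip_width: 0.0108
```

```bash
python3 -c "
from h import *
st()"
```

```text
t 9.4 p [ 569.7 -133.8  100.4] x [-0.  0. -1.] y [0.28 0.96 0.  ] jawyaw 73.73 q [ 0.14  0.63 -0.02  1.81  0.02  0.7   1.4 ] F [-4.6  2.8  3.2] M [0.77 1.29 0.  ] w 10.8
```

>>> play_rows:
  deltas:
    - [-0.4, 0.2, -1, 0, 0, 3, 5]
    - [0, 0, -1, 0, 0, -6, 5]
    - [0, 0, -1, 0, 0, 6, 5]
    - [0, 0, -1, 0, 0, -6, 5]
    - [0, 0, -1, 0, 0, 6, 5]
    - [0, 0, -1, 0, 0, -6, 5]
    - [0, 0, -1, 0, 0, 6, 5]
    - [0, 0, -1, 0, 0, -3, 5]

```text
clock: 10.4
position: [0.5692, -0.1338, 0.0923]
tool_rot: [3.096, 1.57, 2.812]
force: [-3.1, 0.7, 4.5]
grip_width: 0.0112
```

```bash
python3 -c "
from h import *
st()"
```

```text
t 10.4 p [ 569.2 -133.8   92.3] x [-0.001  0.    -1.   ] y [0.28 0.96 0.  ] jawyaw 73.72 q [ 0.14  0.64 -0.02  1.82  0.02  0.69  1.4 ] F [-3.1  0.7  4.5] M [ 0.04  0.73 -0.01] w 11.2
```

>>> play_rows:
  deltas:
    - [-0.2, 0, -1, 0, 0, 3, 5]
    - [0, 0, -1, 0, 0, -6, 5]
    - [0, 0, -1, 0, 0, 6, 5]
    - [0, 0, -1, 0, 0, -6, 5]
    - [0, 0, -1, 0, 0, 6, 5]
    - [0, 0, -1, 0, 0, -6, 5]
    - [0, 0, -1, 0, 0, 6, 5]
    - [0, 0, -1, 0, 0, -3, 5]

```text
clock: 11.4
position: [0.5692, -0.1338, 0.0846]
tool_rot: [2.341, 1.571, 2.057]
force: [-3.7, 2.5, 7.3]
grip_width: 0.011
```

```bash
python3 -c "
from h import *
st()"
```

```text
t 11.4 p [ 569.2 -133.8   84.6] x [-0.  0. -1.] y [0.28 0.96 0.  ] jawyaw 73.73 q [ 0.14  0.65 -0.02  1.82  0.02  0.67  1.4 ] F [-3.7  2.5  7.3] M [ 0.57  0.72 -0.05] w 11.0
```

>>> play_rows:
  deltas:
    - [0, 0, -0.8, 0, 0, 3, 5]
    - [0, 0, -0.8, 0, 0, -6, 5]
    - [0, 0, -0.8, 0, 0, 6, 5]
    - [0, 0, -0.8, 0, 0, -6, 5]
    - [0, 0, -0.6, 0, 0, 3, 5]
    - [0, 0, 0, 0, 0, 0, 5]

```text
clock: 12.15
position: [0.5692, -0.1336, 0.0806]
tool_rot: [2.896, 1.57, 2.612]
force: [-2.2, 1.2, 5.8]
grip_width: 0.0108
```

```bash
python3 -c "
from h import *
st()"
```

```text
t 12.15 p [ 569.2 -133.6   80.6] x [-0.  0. -1.] y [0.28 0.96 0.  ] jawyaw 73.74 q [ 0.14  0.66 -0.02  1.82  0.02  0.66  1.4 ] F [-2.2  1.2  5.8] M [0.35 0.64 0.04] w 10.8
```

Probably about 0.4 mm left to go. I'll press gently until contact shows in the force.

>>> play_rows:
  deltas:
    - [0, 0, -0.4, 0, 0, 0, 5]
    - [0, 0, -0.4, 0, 0, 0, 5]
    - [0, 0, 0, 0, 0, 0, 5]

```text
clock: 12.52
position: [0.5692, -0.1336, 0.0801]
tool_rot: [2.602, 1.571, 2.318]
force: [-4.0, 1.5, 10.9]
grip_width: 0.0108
```

```bash
python3 - <<'E'
from h import *
st()
im=grab('wrist','w5'); sc=grab('scene','s5'); 
a=cv2.resize(im[200:350,215:415],(800,600),interpolation=cv2.INTER_CUBIC)
b=cv2.resize(sc[150:210,210:290],(800,600),interpolation=cv2.INTER_CUBIC)
cv2.imwrite('pics/crop5.png',cv2.convertScaleAbs(np.hstack([a[:,200:600],b[:,200:600]])[:,:,::-1],alpha=1.6))
E
```

```text
t 12.53 p [ 569.2 -133.6   80.1] x [-0.  0. -1.] y [0.281 0.96  0.   ] jawyaw 73.69 q [ 0.14  0.66 -0.02  1.82  0.02  0.66  1.4 ] F [-4.   1.5 10.9] M [0.38 0.99 0.  ] w 10.8
```

View pics/crop5.png

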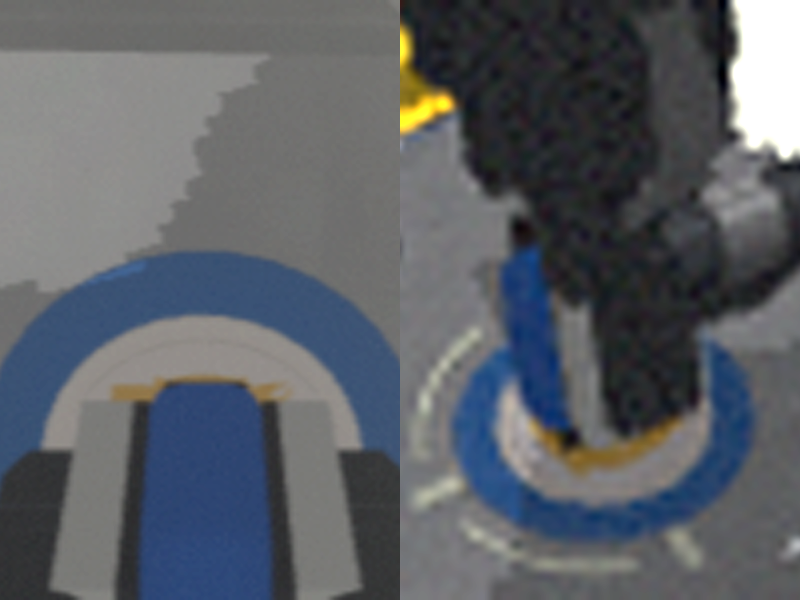

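The views show the black shoulder on the brass face. I'll push a little further with a jiggle to confirm the seat.

>>> play_rows:
  deltas:
    - [0, 0, -0.4, 0, 0, 3, 5]
    - [0, 0, -0.3, 0, 0, -6, 5]
    - [0, 0, 0, 0, 0, 3, 5]
    - [0, 0, 0, 0, 0, 0, 5]

```text
clock: 13.12
position: [0.5693, -0.1337, 0.0799]
tool_rot: [0.622, 1.571, 0.338]
force: [-6.9, 2.5, 20.6]
grip_width: 0.0108
```

```bash
python3 -c "
from h import *
st()"
```

```text
t 13.12 p [ 569.3 -133.7   79.9] x [ 0.  0. -1.] y [0.28 0.96 0.  ] jawyaw 73.73 q [ 0.14  0.66 -0.02  1.82  0.02  0.66  1.4 ] F [-6.9  2.5 20.6] M [ 0.55  1.67 -0.06] w 10.8
```

>>> play_rows:
  deltas:
    - [0.12, 0.29, 0, 0, 0, -8, 5]
    - [0.15, 0.26, 0, 0, 0, -8, 5]
    - [0.2, 0.24, 0, 0, 0, -8, 5]
    - [0.22, 0.22, 0, 0, 0, -8, 5]
    - [0.25, 0.17, 0, 0, 0, -8, 5]
    - [0, 0, 0, 0, 0, 0, 5]
  grip_force: 110

```text
clock: 13.88
position: [0.5705, -0.1324, 0.0799]
tool_rot: [0.868, 1.57, -0.117]
force: [-6.4, 1.6, 19.8]
grip_width: 0.0107
```

```bash
python3 -c "
from h import *
st()"
```

```text
t 13.88 p [ 570.5 -132.4   79.9] x [ 0.001 -0.    -1.   ] y [0.833 0.553 0.   ] jawyaw 33.57 q [ 0.01  0.67  0.17  1.83 -0.17  0.66  0.86] F [-6.4  1.6 19.8] M [0.47 1.39 0.07] w 10.7
```

>>> play_rows:
  deltas:
    - [0.27, 0.15, 0, 0, 0, -8, 5]
    - [0.29, 0.1, 0, 0, 0, -8, 5]
    - [0.3, 0.06, 0, 0, 0, -8, 5]
    - [0.31, 0.02, 0, 0, 0, -8, 5]
    - [0.3, -0.02, 0, 0, 0, -8, 5]
    - [0.3, -0.07, 0, 0, 0, -8, 5]
    - [0, 0, 0, 0, 0, 0, 5]

```text
clock: 14.75
position: [0.5724, -0.1322, 0.0799]
tool_rot: [1.944, 1.57, 0.122]
force: [-5.7, 1.2, 21.1]
grip_width: 0.0106
```

```bash
python3 -c "
from h import *
st()"
```

```text
t 14.75 p [ 572.4 -132.2   79.9] x [ 0.001  0.    -1.   ] y [ 0.968 -0.249  0.001] jawyaw -14.42 q [-0.14  0.7   0.39  1.83 -0.4   0.69  0.23] F [-5.7  1.2 21.1] M [0.53 1.34 0.15] w 10.6
```

>>> play_rows:
  deltas:
    - [0.1, -0.05, 0, 0, 0, -3, 5]
    - [0.1, -0.05, 0, 0, 0, -3, 5]
    - [0, 0, 0, 0, 0, 0, 5]
    - [0, 0, 0, 0, 0, 0, 5]
    - [0, 0, 0, 0, 0, 0, 5]

```text
clock: 15.38
position: [0.5725, -0.1323, 0.0799]
tool_rot: [2.513, 1.57, 0.588]
force: [-5.6, 2.6, 20.1]
grip_width: 0.0106
```

```bash
python3 - <<'E'
from h import *
st(); im=grab('wrist','w6'); sc=grab('scene','s6')
a=cv2.resize(im,(400,300))
b=cv2.resize(sc[140:220,200:306],(400,300),interpolation=cv2.INTER_CUBIC)
c=cv2.resize(im[200:350,215:415],(400,300));d=cv2.resize(sc,(400,300))
cv2.imwrite('pics/crop6.png',cv2.convertScaleAbs(np.vstack([np.hstack([a,b]),np.hstack([c,d])])[:,:,::-1],alpha=1.4))
E
```

```text
t 15.38 p [ 572.5 -132.3   79.9] x [ 0.001  0.001 -1.   ] y [ 0.938 -0.347  0.001] jawyaw -20.3 q [-0.16  0.71  0.42  1.83 -0.43  0.69  0.16] F [-5.6  2.6 20.1] M [0.66 1.34 0.16] w 10.6
```

View pics/crop6.png

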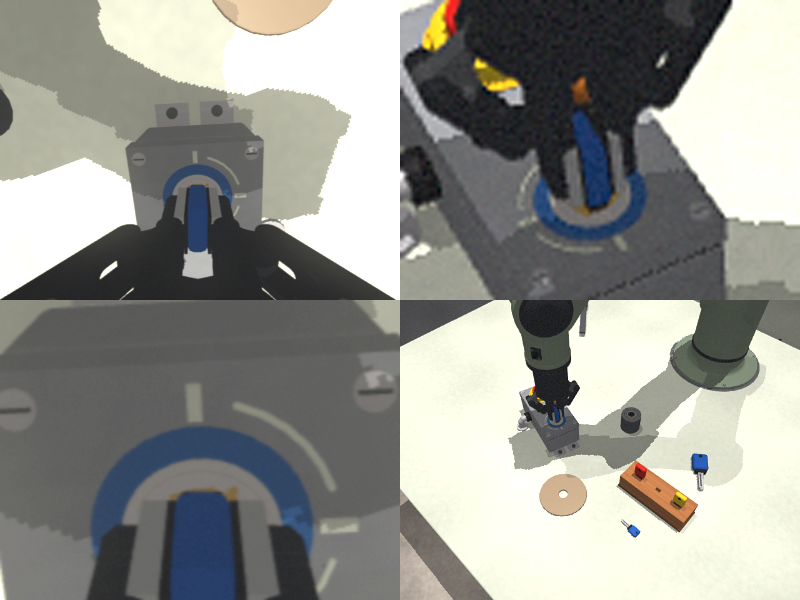

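```bash
python3 -c "
from h import *
print(workorder.job_done()); st()"
```

```text
the job is handed in; nothing more can be done
None
the job is handed in; nothing more can be done
```

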